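# Release the seam jig's locked slide and close it

## Robot

A 6-joint arm with a two-finger parallel gripper is mounted at the origin on the work surface; the furniture and walls round the work are solid. World frame = base frame: x ahead of the robot, y to its left, z up, the work surface at z = 0. Lengths are in m, angles in rad, forces in N, time in s.
With the tool pointing down it reaches from about 0.275 to 1 m from the base axis. Payload 8.4 kg.
Tool frame: the origin (TCP) lies on the centre line of the jaws, within the pads' length; the fingertips stand 17 mm ahead of it and the grasp point (between the pads) lies 2 mm behind it (bot.tcp_to_tips is the z of the fingertips in the tool frame, in m); z points along the fingers, y is the line along which they close (so a half turn about z gives the same grasp; the last joint's range is limited). The gripper opens to 85 mm and grips with 20 to 120 N. Pads are 22 mm wide; open, the fingers measure 114 mm over their backs; the gripper's body (76 mm by 85 mm) begins 54 mm behind the grasp point. The pads swing forward as they close: fully open they stand 13 mm farther back than shut.
Start: joints at [1.253, 0.353, 1.633, -0, 1.155, -0.002], TCP at [0.194, 0.594, 0.248] pointing down, gripper open.
Joint ranges: [-2.63, 2.63], [-0.92, 2.1], [0.06, 2.66], [-1.3, 4.44], [0, 2.69], [-3.02, 3.02]. Speed limits (rad/s): [2.22, 2.22, 2.79, 3.14, 3.14, 3.14].

## Interface

Orientations are given as a unit quaternion [x, y, z, w].
In Python, from workcell import bot, hand, kinematics, get_obs, vision, hand_in gives the robot as it stands. The module is installed in compiled form; this text tells all that it offers. Calls block until the motion is done:
- bot.reach(position, orientation): joint-space move of the TCP to a pose.
- bot.servo_line(position, ori=None, velocity=0.15): straight line of the TCP; ori=None keeps the orientation; velocity is the mean speed in m/s.
- bot.goto_joints(angles): joint-space move.
- hand.move_gripper(opening, strength=None): finger opening in m; strength is the grip in N (None keeps the last); returns when the fingers have stopped.
- bot.dwell(seconds).
- kinematics.solve_ik(position, orientation): joint angles nearest the present ones, or None.
- get_obs(): the state.
- vision.read_camera(name): name is "scene" or "top"; returns a dict with "frame" (384x512x3 uint8, red, green, blue), "intrinsics" (3x3 intrinsics, pixels), "view" (4x4, takes a point from world to camera coordinates). Camera axes: x right, y down, z forward; pixel columns grow to the right and rows downward; lengths in m; the calibration is good to about 2 mm. A picture is of the moment at which its call begins. There is no depth.
A pose or a line that the arm cannot do raises bot.IKError and nothing moves.
- hand_in(): hands the job in; it is judged then, once.
The state is a dict: "time_s": time; "joint_pos": joint angles; "joint_vel": joint speeds; "joint_efforts": joint torques, N m; "position": TCP position; "orientation": TCP orientation; "wrist_force": force on the tool from outside, world axes, zero at the start; "ft_torque": the same for the moment, N m; "gripper_width": finger opening in m; "grip_force": force on a finger pad.
Only numpy, scipy, OpenCV 4.12 (cv2) and the standard library are available. Lean on these libraries where they do the work, as an engineer would, in place of code of your own. Each camera call takes 0.05 s, during which the arm holds its last target. There are 200 camera calls.

## Task

The slide of the seam jig is locked open. Run a fingertip along the front of its push bar to find the notch hidden there, press in the release plate inside the notch and, keeping it pressed, push the slide steadily all the way home, so that the loose flat bar on it comes up to the fixed one; then take the finger away so that the plate springs out and the lock drops in. Do it all with the fingertip: grip and lift nothing, do not force or slam the slide or shake the flat bar out of its seat, and leave the other things on the table alone.

Things in the scene. Friction and masses are not known exactly. Their poses are not given: they have to be found in the camera images.
- jig: Seam jig fixed to the table: steel bed x = -95 to 81 mm, 200 mm wide (y), top at z = 16 mm, guide rails to 20 mm. Origin on the table, midway across it. x points away from the robot along the slide's travel, y left along the push bar, z up. A flat bar is fixed across its rear under toe clamps (top of all z = 49 mm). On the table before the push bar lie only thin things, 11 mm high.
- bar_face (a point): On the slide, moving with it: on the plane of the push bar's front face, midway between the two clamp blocks, 38 mm above the table; axes as the jig's. Slide locked open: at jig x = -115 mm, y = 0. The push bar is plain steel along y, 22 mm thick (behind this face), from z = 24 to 52 mm.
- block_left (a point): Front of the left clamp block that holds the push bar (another at the same distance right): centred 88 mm left of bar_face, 20 mm wide, 5 mm proud of the bar's face, top z = 54 mm; so the bar's face is free from y = -78 to +78 mm of bar_face. Moves with the slide.
- block_right (a point): The same of the right clamp block, 88 mm right of bar_face. NOTCH: one upright gap in the push bar, 40 mm wide, open to front, top and bottom. Its place is not given: its middle lies anywhere from 34 mm right to 34 mm left of bar_face; elsewhere the face is unbroken between the blocks. A finger pointing down enters it from the front, tip at z = 24 to 40 mm; behind it a small lock housing, top z = 53 mm.
- release (a joint): Release plate in the notch (m): 0 sprung out, 0.008 fully in along jig +x; face 36 mm wide, z = 31 to 50 mm, 6 mm behind the bar's front face when out. Spring 3 N out, 7 N in. The lock bolt is clear from about 0.006; between the locked places the plate stays there by itself. It springs back to 0 only with the slide locked open or home and no finger on it.
- slide (a joint): Slide along the jig's +x (m): 0 locked open, 0.056 home against its stop; 4 N of friction, stays where left. Unreleased it yields 2 to 3 mm and stops. The home lock drops in from about 0.054. The whole push, release included, takes 6 to 12 N.
- loose_bar: Plain flat steel bar 220 x 30 x 6 mm lying loose across the slide's deck, front edge against two dowel pins (top z = 39 mm); deck top z = 30 mm. Origin: centre of its underside, 30 mm above the table; its x axis runs along its length, the jig's y. It rides home with the slide and ends about 2 mm short of the fixed bar.
- fixed_bar: Identical flat bar, fixed at the jig's rear under toe clamps. Origin: centre of its underside, at x = 56, y = 0, z = 30 mm of the jig; x axis along its length.
- weld_magnet: Bystander: red and grey triangular welding magnet, 77 x 110 x 24 mm, lying flat; origin: centre of its underside.
- mandrel_a: Bystander: turned steel plug 38 mm across and 70 mm tall with a T pin; origin: centre of its underside.
- mandrel_b: Bystander: another such steel plug; origin: centre of its underside.
- centre_punch: Bystander: steel centre punch 118 mm long, 11 mm thick, lying flat; origin: centre of its underside.
- soapstone: Bystander: brass soapstone holder 125 mm long, 11 mm thick, lying flat; origin: centre of its underside.
- spare_nut: Bystander: hexagon nut 30 mm across flats, 16 mm high; origin: centre of its underside.

How it is judged:
By the outcome, as a careful person would: the job done as asked, in the order asked, and still so for the second after the job is handed in, with the robot touching nothing.
It also fails if it takes over 61 s, if anything falls off the work surface, if the arm or the gripper's body presses on something with over 40 N, if the wrist force passes 120 N, or if a joint passes its speed limit or range.

## Working session

There is one attempt and no reset: what is moved stays moved. The work goes in short steps, each a Python script; the robot and the scene stay as the last script left them, time stands still between calls to the robot, and variables do not carry over. Pictures are saved under pics/ and viewed, at most 10 in all, crops included, and the job is handed in when it is done.

```bash
mkdir -p pics; python3 - <<'E'
from workcell import *
import cv2,numpy as np
for n in("scene","top"):
    c=vision.read_camera(n); cv2.imwrite(f"pics/{n}0.png",cv2.resize(c["frame"][:,:,::-1],(800,600),interpolation=cv2.INTER_CUBIC))
    np.savez(f"{n}.npz",**c); print(n,c["intrinsics"].tolist(),np.round(c["view"],4).tolist())
o=get_obs();print(o)
print(bot.tcp_to_tips)
E
```

```text
scene [[486.2417416919301, 0.0, 260.9846493263651], [0.0, 486.2417416919301, 184.46907855323954], [0.0, 0.0, 1.0]] [[-0.9998, 0.0137, 0.0111, 0.4959], [-0.0016, 0.5554, -0.8316, 0.1652], [-0.0176, -0.8315, -0.5553, 1.2023], [0.0, 0.0, 0.0, 1.0]]
top [[399.16552882643214, 0.0, 252.03448258414596], [0.0, 399.16552882643214, 191.0556116346939], [0.0, 0.0, 1.0]] [[0.0241, -0.9997, -0.0048, -0.2067], [-0.9965, -0.0236, -0.0805, 0.4707], [0.0804, 0.0068, -0.9967, 0.8652], [0.0, 0.0, 0.0, 1.0]]
{'time_s': 0.1, 'joint_pos': array([ 1.25260924e+00,  3.53573562e-01,  1.63403510e+00,  2.40059460e-05,
        1.15519573e+00, -2.37732568e-03]), 'joint_vel': array([-0.00085529, -0.00252556,  0.00029703, -0.00169762, -0.00011281,
        0.00018853]), 'joint_efforts': array([-6.98411768e-04, -6.06355262e+01, -3.42817318e+01, -3.76229241e-05,
        3.99071228e-03,  1.77202014e-05]), 'position': array([0.19397405, 0.59372664, 0.24765062]), 'orientation': array([ 1.57254264e-01,  9.87557962e-01, -5.96352784e-04, -1.07532590e-04]), 'wrist_force': array([ 0.48291789, -0.76836517,  0.27580974]), 'ft_torque': array([ 0.03694564,  0.00575884, -0.01272552]), 'grip_force': 0.0, 'gripper_width': 0.08547460658335357}
0.017
```

View pics/scene0.png

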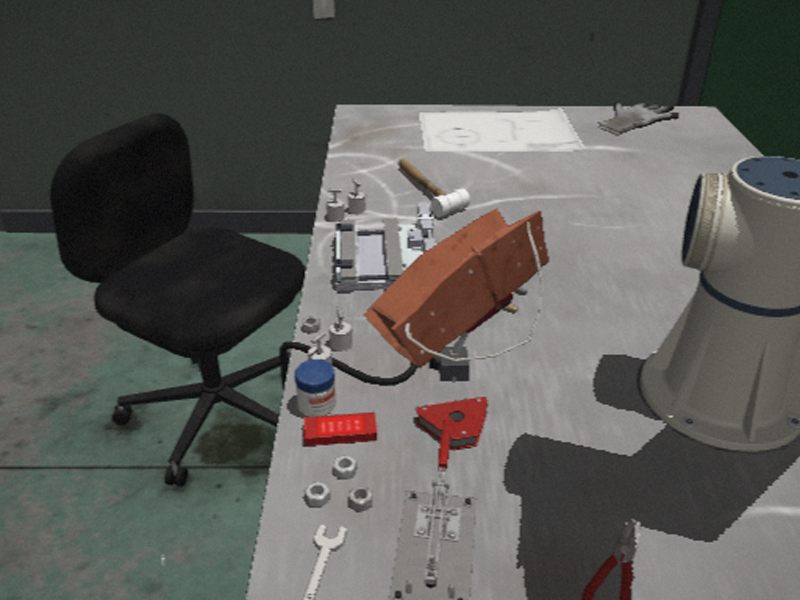

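View pics/top0.png

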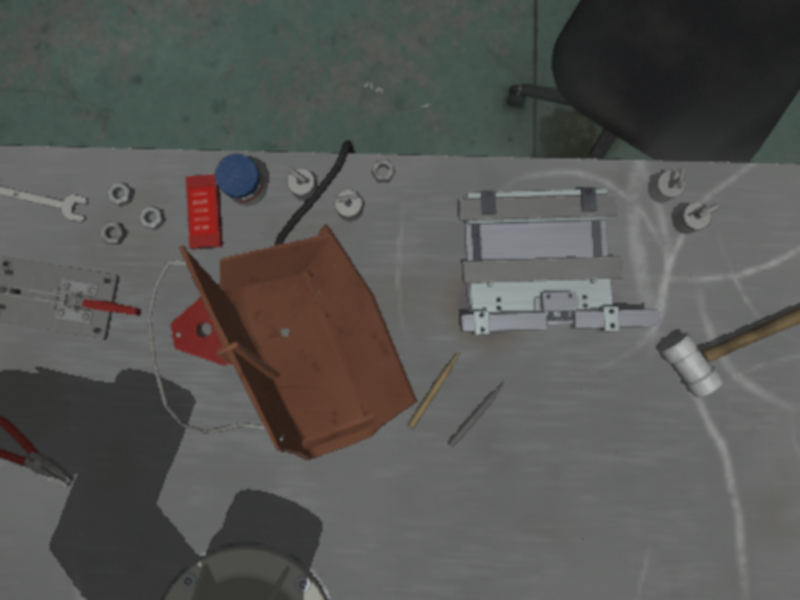

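The jig is at top pixels (460–655, 190–330). The clamp blocks are near (481,320) and (611,316), and the lock housing and notch are around x≈560. The orange bin is tall and stands to the left. I'll enlarge the jig.

```bash
python3 - <<'E'
import cv2,numpy as np
f=np.load("top.npz")["frame"][:,:,::-1]
cv2.imwrite("pics/topc.png",cv2.resize(f[115:218,287:424],None,fx=5.8,fy=5.8,interpolation=cv2.INTER_CUBIC))
E
```

```text
(no output)
```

View pics/topc.png

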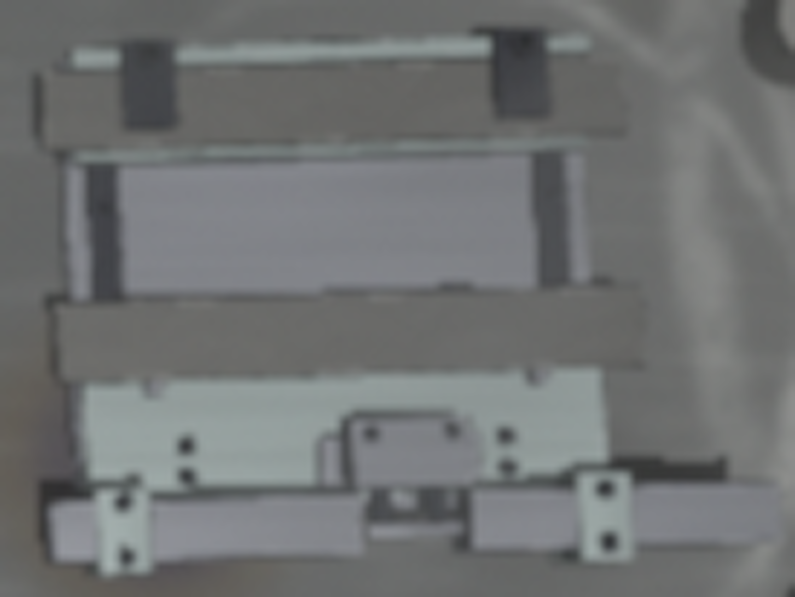

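Crop: the block front centres are at (127,575) and (608,563), and the notch edges at x≈365 and 470 (row ~520). That puts the notch about 18 mm right of centre.

```bash
cat > h.py <<'E'
from workcell import *
import numpy as np
d=np.load("top.npz"); K,V=d["intrinsics"],d["view"]
def ray(u,v,z):  # crop pixel -> world at height z
    r=np.linalg.solve(K,[287-.5+(u+.5)/5.8,115-.5+(v+.5)/5.8,1]); R,t=V[:3,:3],V[:3,3]
    o=-R.T@t; w=R.T@r; return o+w*(z-o[2])/w[2]
L,Rr=ray(127,575,.054),ray(608,563,.054)
fb1,fb2=[ray(u,v,.036) for u,v in((40,108),(625,100))]
e=(L-Rr)[:2]; psi=np.arctan2(-e[0],e[1])
ex=np.array([np.cos(psi),np.sin(psi)]); ey=np.array([-ex[1],ex[0]])
F=(L+Rr)[:2]/2+ex*.005           # bar_face
q=np.array([np.cos(psi/2+np.pi/4),np.sin(psi/2+np.pi/4),0,0])
def W(x,y,tip): return np.r_[F+ex*x+ey*y,tip+.017]   # bar_face-relative TCP, tip height
def loc(p): return np.array([(p[:2]-F)@ex,(p[:2]-F)@ey])
def st():
    o=get_obs(); f=o["wrist_force"]
    return loc(o["position"])*1e3,np.array([f[:2]@ex,f[:2]@ey,f[2]]),o
E
python3 - <<'E'
from h import *
print(np.linalg.norm(e),np.degrees(psi),F,L,Rr)
for u in(365,470): print(loc(ray(u,545,.052)))
for u,v in((200,557),(540,549)): print("face",loc(ray(u,v,.052)))
a,b=ray(60,300,.036),ray(640,283,.036);print("loose yaw",np.degrees(np.arctan2(-(a-b)[0],(a-b)[1])),np.linalg.norm(a-b))
a,b=ray(40,75,.036),ray(628,64,.036);print("fixed",np.degrees(np.arctan2(-(a-b)[0],(a-b)[1])),loc(fb1),loc(fb2))
p=get_obs()["position"]
print(kinematics.solve_ik(W(-.06,.03,.30),q),kinematics.solve_ik(W(.04,-.02,.034),q))
E
```

```text
0.17513928384491234 2.8000890567459034 [ 0.43671986 -0.40323435] [ 0.42744794 -0.31601351  0.054     ] [ 0.43600373 -0.49094369  0.054     ]
[3.81698986e-03 1.54550551e-05]
[ 0.00285987 -0.03828835]
face [0.00094127 0.06041083]
face [ 0.00076289 -0.06374112]
loose yaw 3.0323929676255066 0.21783438245706918
fixed 2.401049818534749 [0.17252501 0.11160491] [ 0.16986735 -0.10941688]
[-7.89385518e-01  1.44429062e-01  1.75184132e+00 -4.44089210e-16
  1.24532227e+00 -8.38256292e-01] [-7.25100671e-01  6.02376884e-01  1.73623219e+00 -4.44089210e-16
  8.02983578e-01 -7.73971445e-01]
```

```bash
python3 - <<'E'
from h import *
import cv2
p=get_obs()["position"]
bot.servo_line([p[0],p[1],.45],velocity=.3)
bot.reach(W(-.07,.025,.43),q)
hand.move_gripper(0.0,60)
bot.servo_line(W(-.05,.025,.08),velocity=.25)
bot.dwell(.2)
s=st();print(s[0],s[1],s[2]["gripper_width"],s[2]["position"][2],s[2]["time_s"])
c=vision.read_camera("scene")["frame"][:,:,::-1]
cv2.imwrite("pics/s1.png",cv2.resize(c[100:220,180:340],(800,600),interpolation=cv2.INTER_CUBIC))
E
```

```text
[-49.70255961  24.60165378] [-0.77462818  0.58455896  0.59841077] -0.00011476264443451775 0.09786338548785646 6.8917
```

View pics/s1.png

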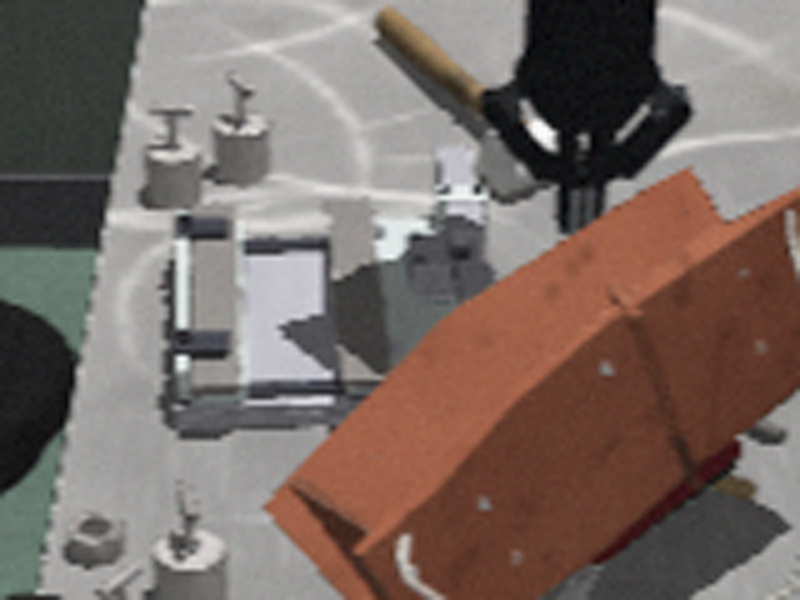

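The fingers are shut just in front of the push bar and the tip is partly hidden by the bin. The finger knuckles spread along the push direction but sit well above the jig. Next I'll lower and probe the face.

```bash
python3 - <<'E'
from h import *
bot.servo_line(W(-.05,.025,.036),velocity=.1)
bot.servo_line(W(-.028,.025,.036),velocity=.06); bot.dwell(.15)
b=st()[1]; print("base",b,st()[0])
x=-.028
while x<-.004:
    x+=.0007; bot.servo_line(W(x,.025,.036),velocity=.02)
    s=st(); 
    if s[1][0]-b[0]<-1.5: break
print("contact cmd",x*1e3,s[0],s[1]-b,s[2]["time_s"])
bot.dwell(.1);s=st();print(s[0],s[1]-b)
y=.025
while y>-.03:
    y-=.003; bot.servo_line(W(x,y,.036),velocity=.04)
    s=st(); print(round(y*1e3),np.round(s[0],1),np.round(s[1]-b,1),round(s[2]["time_s"],2))
    if np.abs(s[1]-b).max()>8: break
E
```

```text
base [-0.07912097  0.20886048  0.56262282] [-28.24539807  25.17464661]
contact cmd -13.300000000000017 [-13.64186238  25.07478811] [-3.98260575 -0.94214489  0.69300368] 13.45
[-13.58793998  25.08782366] [-4.38402693 -1.23697893  0.52249221]
22 [-13.5  22.1] [-4.1  0.7  0.2] 13.8
19 [-13.4  18.9] [-3.4  0.7 -1.6] 14.05
16 [-13.3  15.7] [-3.9 -0.9 -2.5] 14.3
13 [-13.2  12.6] [-2.9 -0.8 -2.5] 14.55
10 [-13.2   9.6] [-3.2 -1.  -1.6] 14.8
7 [-13.2   6.6] [-3.  -1.1 -1.5] 15.05
4 [-13.2   3.6] [-3.1 -1.4 -0.9] 15.3
1 [-13.1   0.6] [-2.4 -1.  -1.3] 15.55
-2 [-13.1  -2.4] [-1.7 -1.6 -1.5] 15.8
-5 [-13.   -5.4] [-0.  -0.3 -0.6] 16.05
-8 [-13.2  -8.2] [ 0.8 -0.4 -0.3] 16.3
-11 [-13.2 -11.2] [-0.2  0.8 -0.7] 16.55
-14 [-13.3 -14.2] [-0.8  0.8  0.4] 16.8
-17 [-13.3 -17.2] [ 0.1 -0.3 -0.6] 17.05
-20 [-13.3 -20.2] [ 0.2 -1.3 -1.5] 17.3
-23 [-13.3 -23.2] [ 0.4 -0.5 -1.9] 17.55
-26 [-13.3 -26.2] [-0.2 -0.3 -1.4] 17.8
-29 [-13.3 -29.2] [ 0.8  0.6 -0.7] 18.05
-32 [-13.3 -32.2] [-0.1  0.4 -0.8] 18.3
```

```bash
python3 - <<'E'
from h import *
bot.servo_line(W(-.0145,-.032,.036),velocity=.04);bot.servo_line(W(-.0145,-.019,.036),velocity=.04); bot.dwell(.15)
b=st()[1]
def go(x,y,tx,ty,lim,step=.0007):
    n=int(np.ceil(np.hypot(tx-x,ty-y)/step))
    for i in range(1,n+1):
        c=(x+(tx-x)*i/n,y+(ty-y)*i/n); bot.servo_line(W(*c,.036),velocity=.02)
        s=st()
        if np.abs(s[1]-b)[:2].max()>lim: return c,s,True
    return c,s,False
c,s,h=go(-.0145,-.019,-.0095,-.019,2.5); print("in",c,h,s[0],s[1]-b)
if not h:
    for ty in(0.,-.038):
        bot.servo_line(W(-.0095,-.019,.036),velocity=.04)
        e2,s,h=go(-.0095,-.019,-.0095,ty,3.); print("edge",e2,h,s[0],s[1]-b)
    bot.servo_line(W(-.0095,-.019,.036),velocity=.04)
print(st()[2]["time_s"])
E
```

```text
in (-0.0095, -0.019) False [ -9.48230949 -18.99421705] [0.13482844 0.96756331 0.90082637]
edge (-0.0095, -0.004750000000000001) True [-9.37486736 -5.41941402] [-1.66908584 -5.42811206 -1.35955592]
edge (-0.0095, -0.03257142857142857) True [ -9.61473475 -31.80052722] [0.68853146 5.71009238 2.74816428]
32.675
```

Contact at both edges gives the notch middle at y = -18.6 mm. Now press and push.

```bash
python3 - <<'E'
from h import *
Y=-.0186
bot.servo_line(W(-.0095,Y,.036),velocity=.03); bot.dwell(.1); b=st()[1]
def go(x,v):
    bot.servo_line(W(x,Y,.036),velocity=v); s=st(); f=s[1]-b
    print(round(x*1e3,1),np.round(s[0],1),np.round(f,1),round(s[2]["time_s"],2)); return -f[0]
ok=True
for x in(-.005,-.001,.002,.005):
    if go(x,.015)>25: ok=False;break
if ok:
    for x in(.025,.050):
        if go(x,.02)>22: ok=False;break
if ok:
    x=.050
    while x<.0615:
        x+=.001
        if go(x,.012)>15: break
E
```

```text
-5.0 [ -5.3 -18.5] [-3.5 -0.4  0.9] 33.48
-1.0 [ -1.5 -18.5] [-5.  -0.7  0.7] 33.89
2.0 [  1.8 -18.5] [-3.8 -0.3  0.4] 34.24
5.0 [  5.  -18.5] [-2.7  0.7  0.4] 34.59
25.0 [ 24.9 -18.4] [-3.   1.7  2.5] 35.74
50.0 [ 49.9 -18.3] [-3.4  2.9  1.3] 37.14
51.0 [ 50.9 -18.4] [-2.8  2.2  1. ] 37.39
52.0 [ 51.7 -18.3] [-4.4  1.7  0.5] 37.64
53.0 [ 52.7 -18.3] [-4.3  2.5  2.1] 37.89
54.0 [ 53.6 -18.3] [-5.2  2.6  3. ] 38.14
55.0 [ 54.5 -18.3] [-5.1  2.6  2.5] 38.39
56.0 [ 55.4 -18.3] [-6.7  2.6  3. ] 38.64
57.0 [ 56.2 -18.3] [-6.5  1.6  3.6] 38.89
58.0 [ 56.4 -18.2] [-10.4   0.6   5.2] 39.14
59.0 [ 56.6 -18.2] [-13.8   1.1   7. ] 39.39
60.0 [ 56.7 -18.2] [-17.5   0.1   8.6] 39.64
```

It's against the stop at x≈56.7 mm, with the predicted home position at 56.8. Now withdraw and look.

```bash
python3 - <<'E'
from h import *
import cv2
bot.servo_line(W(.050,-.0184,.036),velocity=.03)
bot.servo_line(W(-.02,-.0186,.036),velocity=.1)
bot.servo_line(W(-.09,-.0186,.20),velocity=.2); bot.dwell(.3)
s=st();print(s[0],s[1],s[2]["time_s"])
c=vision.read_camera("top")["frame"][:,:,::-1]
cv2.imwrite("pics/t2.png",cv2.resize(c[115:218,287:424],None,fx=5.8,fy=5.8,interpolation=cv2.INTER_CUBIC))
E
```

```text
[-89.94217567 -18.35943823] [-0.19022377 -0.93061467 -0.38547461] 42.3167
```

View pics/t2.png

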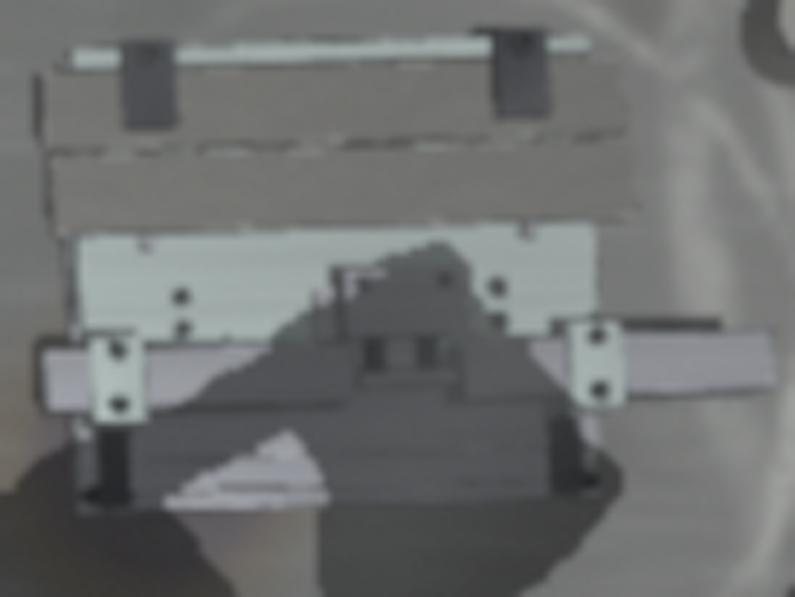

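The loose bar sits evenly against the fixed bar (seam at row ~145) with the dowels (145,245) and (527,232) still against it. The slide has moved ~152 px ≈ 56 mm, and the notch parts stand at the same offsets from the bar as at the start, so the plate appears to be out.

```bash
python3 -c "
from workcell import *
print(hand_in())"
```

```text
the job is handed in; nothing more can be done
None
```

I found the notch by touch, pressed the release, pushed the slide home and withdrew the finger; the last picture shows the loose bar up to the fixed one and the plate apparently sprung out (in shadow, lock not tested), and the job is handed in.

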